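# Move the row of steel parts from the cooling tray to the pocket rack in reverse order

## Task

Move the four steel parts from the dark cooling tray into the pale green pocket rack, one to a pocket, in reverse order: left and right being the robot's own as it faces the bench, the part farthest left on the tray goes into the rightmost pocket, the second from the left into the second pocket from the right, and so on. Leave all four standing upright on the pocket floors, released and still, and let none topple over on the way.

Things in the scene. Friction and masses are not known exactly. Their poses are not given: they have to be found in the camera images.
- pipe_mid (a point): Site at its centre, on its axis and half-way up. Short round pipe: 42 mm outside, 33 mm bore, 62 mm tall, open at both ends; about 0.26 kg. Bare steel, stands upright in the row; z of this point is up along its length. Starts in any of the four places of the tray.
- hex_mid (a point): Site at its centre, on its axis and half-way up. Hexagonal bar: 38 mm across the flats, 44 mm across the corners, 58 mm tall, solid (a dark 20 mm disc marks the middle of its top); about 0.55 kg. Two of its flats face its own +x and -x. Bare steel, stands upright in the row; z of this point is up along its length. Starts in any of the four places of the tray.
- square_mid (a point): Site at its centre, on its axis and half-way up. Square tube: 40 by 40 mm outside, walls 3 mm, 64 mm tall, open at both ends; about 0.22 kg. Its flat sides face its own x and y. Bare steel, stands upright in the row; z of this point is up along its length. Starts in any of the four places of the tray.
- flanged_mid (a point): Site at its centre, on its axis and half-way up. Round solid pin with a wider foot: shank 36 mm in diameter, foot flange 50 mm in diameter and 12 mm thick at the bottom, 62 mm tall in all; about 0.55 kg. Bare steel, stands upright in the row; z of this point is up along its length. Starts in any of the four places of the tray.
- plate_pipe: Round copper chill plate, 62 mm across, 8 mm thick, under the round pipe. Fixed to the tray, stays behind; origin in the centre of its underside, z up, x and y as the tray's.
- plate_hex: Hexagonal copper chill plate, 56 mm across flats, 8 mm thick, under the hexagonal bar. Fixed to the tray, stays behind; origin in the centre of its underside, z up, x and y as the tray's.
- plate_square: Square copper chill plate, 60 by 60 mm, 8 mm thick, under the square tube. Fixed to the tray, stays behind; origin in the centre of its underside, z up, x and y as the tray's.
- plate_flanged: Eight-sided copper chill plate, 62 mm across flats, 8 mm thick, under the flanged pin. Fixed to the tray, stays behind; origin in the centre of its underside, z up, x and y as the tray's.
- tray: Cooling tray, dark flat steel, 90 (x) by 316 mm (y), 6 mm thick, 16 mm high ends; the four plates lie in a row along its y, at y = +111, +37, -37, -111 mm (within 4 mm; up to 6 mm off in x). Fixed, on the robot's left or right; turned up to 13 degrees. Origin: centre of its underside; z up, +y to its left end, +x away from the robot (left as the robot faces the bench).
- rack: Pale green steel rack, 82 (x) by 304 mm (y): four pockets in a row along its y, 66 by 66 mm inside, centred at x = 0, y = +111, +37, -37, -111 mm; floors 5 mm, tops of the 8 mm thick walls 11 mm above the origin. Fixed, on the other side from the tray; empty; turned up to 13 degrees. Origin: centre of its underside; z up, +y to its left end, +x away from the robot.
Not all that is in view belongs to the job. Leave any blue or orange look-alike of the part that bears hex_mid alone.

How it is judged:
By the outcome, as a careful person would: the job done as asked, in the order asked, and still so for the second after the job is handed in, with the robot touching nothing.
It also fails if it takes over 104 s, if anything falls off the work surface, if the arm or the gripper's body presses on something with over 40 N, if the wrist force passes 120 N, or if a joint passes its speed limit or range.

## Robot

A 7-joint arm with a two-finger parallel gripper is mounted at the origin on the work surface. World frame = base frame: x ahead of the robot, y to its left, z up, the work surface at z = 0. Lengths are in m, angles in degrees, forces in N, time in s.
With the tool pointing down it reaches from about 0.375 to 0.925 m from the base axis. Payload 3.1 kg.
Tool frame: the origin (TCP) lies at the very end of the fingers, on their centre line; the grasp point (between the pads) lies ctrl.tcp_to_grasp behind it (ctrl.tcp_to_grasp is the distance from the TCP to the grasp point, in m); y points along the fingers, z is the direction in which the jaws open and shut, and the axes are right-handed (so a half turn about y gives the same grasp; the last joint's range is limited). The gripper opens to 85 mm and grips with 20 to 120 N. Pads are 22 mm wide; open, the fingers measure 114 mm over their backs; the gripper's body (76 mm by 85 mm) begins 54 mm behind the grasp point. The pads swing forward as they close: fully open they stand 13 mm farther back than shut.
Start: joints at [57.708, 21.939, 2.515, 91.553, -1.026, 66.532, -2.859], TCP at [0.292, -0.581, 0.231] pointing down, gripper open.
Joint ranges: [-149.38, 149.38], [-23.57, 123.04], [-84.95, 90], [0, 143.3], [-89.99, 269.99], [3.08, 112.72], [-163.45, 163.45]. Speed limits (degrees/s): [159.86, 159.86, 180, 180, 180, 180, 180].

## Interface

Orientations are given as a 3x3 rotation matrix whose columns are the frame's x, y, z axes.
In Python, from plant import ctrl gives the robot as it stands. Calls block until the motion is done:
- ctrl.goto(position, orientation): joint-space move of the TCP to a pose.
- ctrl.line_to(position, feed=0.15, orientation=None, stop_force=None): straight line of the TCP; orientation=None keeps the orientation; feed is the mean speed in m/s. With stop_force (N) it stops when the force on the tool has changed by that much, and returns True; else False.
- ctrl.set_joints(angles): joint-space move.
- ctrl.command_gripper(opening): opening from 0.0 (shut) to 1.0 (fully open); the grip force is fixed at half the most; returns when the fingers have stopped.
- ctrl.dwell(seconds).
- ctrl.ik(position, orientation): joint angles nearest the present ones, or None.
- ctrl.grab_frame(name): name is "side" or "top"; returns the picture (400x640x3 uint8, red, green, blue); there is no depth.
- ctrl.camera_info(name): a dict with "mtx" (3x3 intrinsics, pixels), "rvec" (rotation vector, rad) and "tvec" (3), from world to camera coordinates, as OpenCV has them. Camera axes: x right, y down, z forward; pixel columns grow to the right and rows downward; lengths in m; the calibration is good to about 2 mm. A picture is of the moment at which its call begins. camera_info takes no time and is no camera call.
A pose or a line that the arm cannot do raises ctrl.Unreachable and nothing moves.
- ctrl.finish_job(): hands the job in, once; it reports no verdict.
Readings, each from a call of its own:
- ctrl.read_t(): time.
- ctrl.read_joint_positions(): joint angles.
- ctrl.read_joint_velocities(): joint speeds.
- ctrl.read_effort(): joint torques, N m.
- ctrl.read_ee_pos(): TCP position.
- ctrl.read_eef_rot(): TCP orientation.
- ctrl.read_force(): force on the tool from outside, world axes, zero at the start.
- ctrl.read_torque(): the same for the moment, N m.
- ctrl.read_gripper_width(): opening from 0.0 (shut) to 1.0 (fully open).
Only numpy, scipy, OpenCV 4.12 (cv2) and the standard library are available. Lean on these libraries where they do the work, as an engineer would, in place of code of your own. Each camera call takes 0.05 s, during which the arm holds its last target.

## Working session

There is one attempt and no reset: what is moved stays moved. The work goes in short steps, each a Python script; the robot and the scene stay as the last script left them, time stands still between calls to the robot, and variables do not carry over. Pictures are saved under pics/ and viewed, and the job is handed in when it is done.

```bash
ls; mkdir -p pics
python3 - <<'E'
from plant import ctrl
import cv2
for n in("top","side"):
    im=ctrl.grab_frame(n); cv2.imwrite(f"pics/{n}0.png",im[:,:,::-1]); i=ctrl.camera_info(n); print(n,i)
    R=cv2.Rodrigues(i["rvec"])[0]; print(-R.T@i["tvec"].reshape(3))
print(ctrl.tcp_to_grasp,ctrl.read_t(),ctrl.read_eef_rot())
E
```

```text
pics
top {'mtx': array([[512.40119488,   0.        , 318.20252434],
       [  0.        , 512.40119488, 195.1878239 ],
       [  0.        ,   0.        ,   1.        ]]), 'rvec': array([ 2.13755236, -2.15696167,  0.11014301]), 'tvec': array([0.04743442, 0.5211869 , 1.43719971])}
[0.33965794 0.01196205 1.49128073]
side {'mtx': array([[406.63022186,   0.        , 322.84911442],
       [  0.        , 406.63022186, 199.91340006],
       [  0.        ,   0.        ,   1.        ]]), 'rvec': array([ 0.07340803, -2.93811426,  1.04230876]), 'tvec': array([0.54066747, 0.03598638, 0.96771152])}
[0.50485315 0.60916863 0.7772508 ]
0.0187 0.1 [[-8.93423188e-01 -1.22658851e-03  4.49214317e-01]
 [-4.49215974e-01  2.15537696e-03 -8.93420597e-01]
 [ 1.27633251e-04 -9.99996925e-01 -2.47666690e-03]]
```

View pics/top0.png

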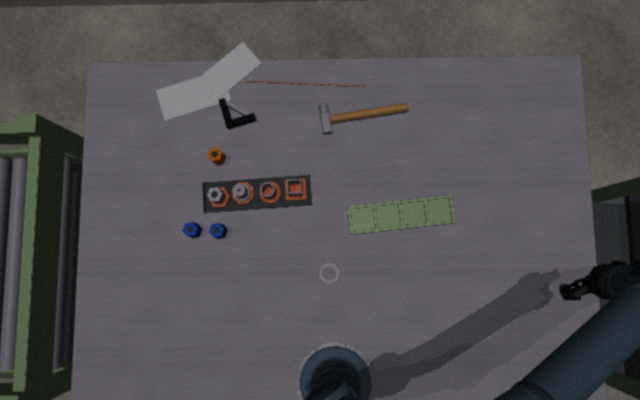

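View pics/side0.png

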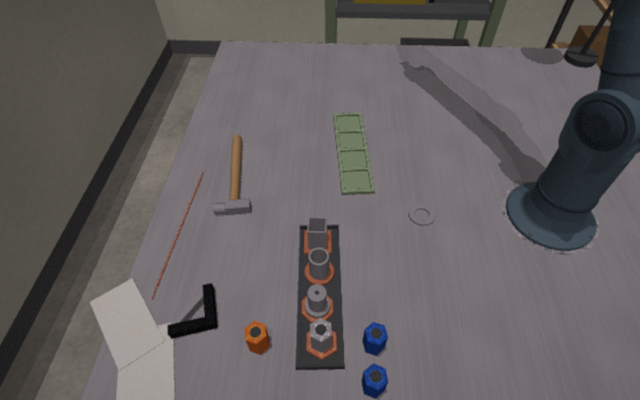

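Run:
```python
import cv2,numpy as np
t=cv2.imread("pics/top0.png");s=cv2.imread("pics/side0.png")
a=cv2.resize(t[165:225,195:325],None,fx=6,fy=6,interpolation=cv2.INTER_CUBIC)
cv2.imwrite("pics/a.png",a)
b=cv2.resize(s[205:375,240:400],None,fx=3.5,fy=3.5,interpolation=cv2.INTER_CUBIC)
cv2.imwrite("pics/b.png",b)
c=cv2.resize(t[185:245,335:465],None,fx=6,fy=6,interpolation=cv2.INTER_CUBIC)
cv2.imwrite("pics/c.png",c)
```

```text
(no output)
```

View pics/a.png

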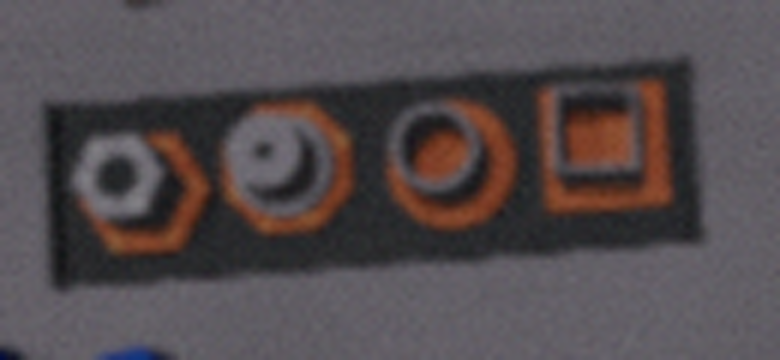

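View pics/b.png

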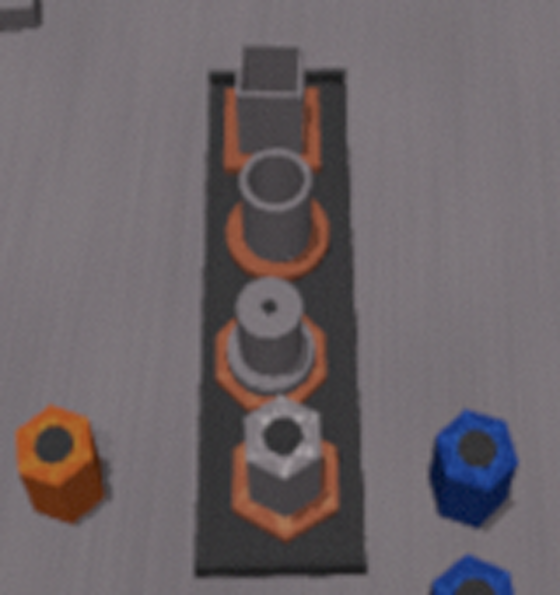

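View pics/c.png

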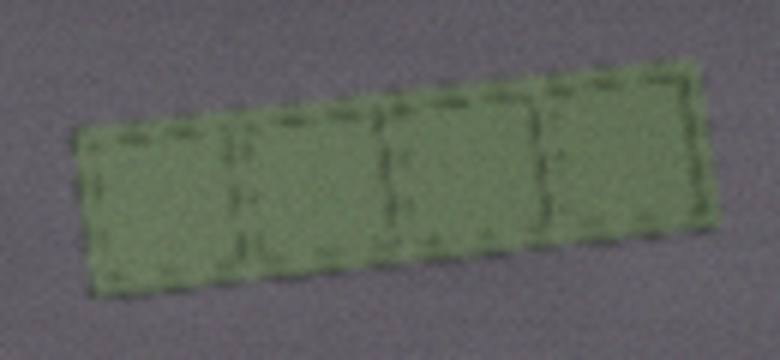

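```bash
cat > h.py <<'E'
import cv2,numpy as np
from plant import ctrl
CI={n:ctrl.camera_info(n) for n in("top","side")}
def ray(n,uv,z):
    i=CI[n];R=cv2.Rodrigues(i["rvec"])[0];C=-R.T@i["tvec"].reshape(3)
    uv=np.asarray(uv,float).reshape(-1,2)
    d=np.c_[uv,np.ones(len(uv))]@np.linalg.inv(i["mtx"]).T@R
    return C+d*((z-C[2])/d[:,2])[:,None]
def proj(n,p):
    i=CI[n];return cv2.projectPoints(np.asarray(p,float).reshape(-1,1,3),i["rvec"],i["tvec"],i["mtx"],None)[0].reshape(-1,2)
E
python3 - <<'E'
from h import *
t=cv2.imread("pics/top0.png");s=cv2.imread("pics/side0.png")
def rect(n,m,z):
    c=max(cv2.findContours(m,cv2.RETR_EXTERNAL,cv2.CHAIN_APPROX_NONE)[0],key=cv2.contourArea)
    w=ray(n,c.reshape(-1,2),z)[:,:2]
    r=cv2.minAreaRect((w*1000).astype(np.float32)); print(n,r)
for n,im in(("top",t),("side",s)):
    hsv=cv2.cvtColor(im,cv2.COLOR_BGR2HSV);H,S,V=cv2.split(hsv)
    g=((H>35)&(H<75)&(S>55)).astype(np.uint8)*255
    roi=np.zeros_like(g)
    if n=="top": roi[180:250,330:470]=1
    else: roi[100:200,320:390]=1
    rect(n,cv2.morphologyEx(g*roi,cv2.MORPH_OPEN,np.ones((3,3))),.011)
    roi[:]=0
    if n=="top": roi[165:222,196:320]=1
    else: roi[205:372,285:355]=1
    d=((V<65)|((S>100)&((H<20)|(H>170)))).astype(np.uint8)*255*roi
    d=cv2.morphologyEx(d,cv2.MORPH_CLOSE,np.ones((5,5)));d=cv2.morphologyEx(d,cv2.MORPH_OPEN,np.ones((3,3)))
    rect(n,d,.008)
    cu=((S>100)&((H<20)|(H>170))).astype(np.uint8)*255*roi
    for c in sorted(cv2.findContours(cu,cv2.RETR_EXTERNAL,cv2.CHAIN_APPROX_NONE)[0],key=cv2.contourArea)[-4:]:
        q=ray(n,c,.014)[:,:2]*1000
        print("  cu",q.min(0).round(),q.max(0).round(),cv2.boundingRect(c))
    # bright grey
    b=((V>=85)&(S<70)).astype(np.uint8)*255*roi
    x0,y0,x1,y1=(195,165,325,225) if n=="top" else (280,205,360,375)
    cv2.imwrite(f"pics/m_{n}.png",cv2.resize(np.hstack([b,d])[y0:y1,:][:,list(range(x0,x1))+list(range(640+x0,640+x1))],None,fx=3,fy=3,interpolation=0))
E
```

```text
top ((470.6201477050781, -224.53826904296875), (75.02252197265625, 234.5160675048828), 5.830070972442627)
top ((532.0023803710938, 224.040283203125), (89.72159576416016, 317.7630615234375), 3.4878621101379395)
  cu [500. 233.] [565. 295.] (232, 182, 22, 23)
  cu [492. 303.] [551. 359.] (210, 187, 20, 21)
  cu [503. 151.] [567. 216.] (259, 181, 23, 23)
  cu [511.  78.] [575. 143.] (284, 178, 23, 23)Traceback (most recent call last):
  File "<stdin>", line 13, in <module>
  File "<stdin>", line 4, in rect
ValueError: max() iterable argument is empty
```

Run:
```python
from h import *
t=cv2.imread("pics/top0.png");s=cv2.imread("pics/side0.png")
def rect(n,m,z):
    c=max(cv2.findContours(m,cv2.RETR_EXTERNAL,cv2.CHAIN_APPROX_NONE)[0],key=cv2.contourArea)
    w=ray(n,c.reshape(-1,2),z)[:,:2]
    r=cv2.minAreaRect((w*1000).astype(np.float32)); print(n,r)
for n,im in(("top",t),("side",s)):
    H,S,V=cv2.split(cv2.cvtColor(im,cv2.COLOR_BGR2HSV))
    I=im.astype(int);ex=I[:,:,1]-np.maximum(I[:,:,0],I[:,:,2])
    g=(ex>8).astype(np.uint8)*255
    roi=np.zeros_like(g)
    if n=="top": roi[180:250,330:470]=1
    else: roi[100:200,320:390]=1
    g=cv2.morphologyEx(g*roi,cv2.MORPH_CLOSE,np.ones((3,3)));rect(n,g,.011)
    roi[:]=0
    if n=="top": roi[165:222,196:320]=1
    else: roi[205:372,285:355]=1
    cu=((S>80)&((H<20)|(H>170))).astype(np.uint8)*255*roi
    for c in sorted(cv2.findContours(cu,cv2.RETR_EXTERNAL,cv2.CHAIN_APPROX_NONE)[0],key=cv2.contourArea)[-4:]:
        q=ray(n,c,.014)[:,:2]*1000
        print("  cu",q.min(0).round(),q.max(0).round(),cv2.boundingRect(c))
    b=((V>=88)&(S<70)).astype(np.uint8)*255*roi
    x0,y0,x1,y1=(195,165,325,225) if n=="top" else (280,205,360,375)
    cv2.imwrite(f"pics/m_{n}.png",cv2.resize(np.hstack([b,g])[y0:y1,x0:x1],None,fx=5 if n=="top" else 3.4,fy=5 if n=="top" else 3.4,interpolation=0))
    for p in [(195,217),(190,240),(184,263),(182,272),(188,295)] if n=="top" else []: print(im[p],V[p])
```

```text
top ((466.81396484375, -194.5171661376953), (81.81765747070312, 303.2813720703125), 5.9741058349609375)
  cu [500. 233.] [568. 298.] (231, 181, 23, 24)
  cu [492. 300.] [551. 365.] (208, 187, 23, 21)
  cu [502. 151.] [567. 216.] (259, 181, 23, 23)
  cu [510.  76.] [575. 143.] (284, 178, 24, 23)
[72 68 71] 72
[91 86 86] 91
[85 82 82] 85
[ 47  63 106] 106
[ 44  69 132] 132
side ((472.9896545410156, -191.8597412109375), (79.63349914550781, 302.47503662109375), 6.064877510070801)
  cu [516.  78.] [529. 142.] (326, 230, 6, 25)
  cu [536. 243.] [572. 297.] (301, 296, 18, 27)
  cu [510. 162.] [572. 215.] (304, 262, 30, 23)
  cu [499. 313.] [557. 366.] (306, 331, 31, 29)
```

View pics/m_top.png

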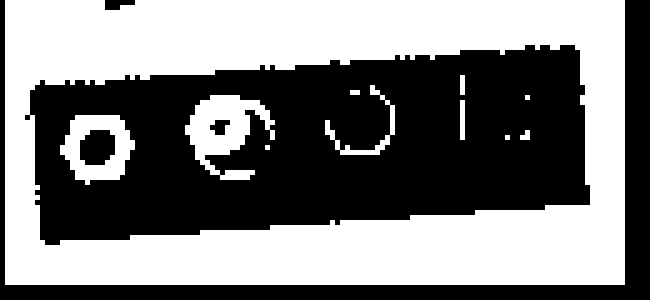

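View pics/m_side.png

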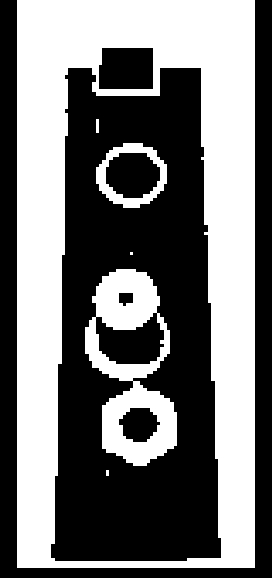

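Run:
```python
from h import *
P=dict(hex=((214.2,194),(320.5,329.3),.058),fl=((238.2,190),(317,292.2),.062),pipe=((266.6,188.8),(318.1,256.1),.062),sq=((294.1,186.9),(317.3,224.9),.064))
for k,(a,b,h) in P.items():
    A=ray("top",a,h+.014)[0];B=ray("side",b,h+.014)[0]
    # two-view
    Ms=[CI[n]["mtx"]@np.c_[cv2.Rodrigues(CI[n]["rvec"])[0],CI[n]["tvec"].reshape(3)] for n in("top","side")]
    X=cv2.triangulatePoints(*Ms,np.float64(a).reshape(2,1),np.float64(b).reshape(2,1)); X=(X[:3]/X[3]).ravel()
    print(k,(A*1000).round(1),(B*1000).round(1),(X*1000).round(1))
```

```text
hex [523.1 333.7  72. ] [527.8 333.3  72. ] [525.  333.6  71.6]
fl [533.2 265.5  76. ] [538.2 264.   76. ] [535.  265.1  77.1]
pipe [535.7 185.9  76. ] [540.8 185.6  76. ] [537.7 185.8  75.3]
sq [540.  108.8  78. ] [546.9 110.8  78. ] [543.1 108.8  74.1]
```

Run:
```python
from h import *
for n,(x0,y0,x1,y1) in dict(top=(203,182,227,207),side=(305,310,340,345)).items():
    im=cv2.imread(f"pics/{n}0.png");k=6
    c=cv2.resize(cv2.GaussianBlur(im,(3,3),0)[y0:y1,x0:x1],None,fx=k,fy=k,interpolation=cv2.INTER_CUBIC)
    H,S,V=cv2.split(cv2.cvtColor(c,cv2.COLOR_BGR2HSV))
    for th in (84,90,95,100):
        b=((V>th)&(S<75)).astype(np.uint8)
        if n=="top": b[:12]=0
        cs=cv2.findContours(b,0,1)[0]; ctr=[q for q in cs if cv2.pointPolygonTest(cv2.convexHull(q),(c.shape[1]/2,c.shape[0]/2),False)>=0 or 1]
        q=max(ctr,key=cv2.contourArea).reshape(-1,2)
        w=ray(n,(q+.5)/k-.5+[x0,y0],.072)[:,:2].astype(np.float32)*1000
        h=cv2.convexHull(w); M=cv2.moments(h); cen=np.array([M['m10'],M['m01']])/M['m00']
        # support width vs direction: min = flats direction
        a=np.arange(-30,30,1.); wd=[sum(np.ptp(h.reshape(-1,2)@[np.cos(np.radians(x+d)),np.sin(np.radians(x+d))]) for d in(0,60,120))/3 for x in a]
        print(n,th,cen.round(1),a[np.argmin(wd)],min(wd),max(wd))
# square rim bottom edge, side; 
im=cv2.imread("pics/side0.png")
c=im[222:250,300:335];H,S,V=cv2.split(cv2.cvtColor(c,cv2.COLOR_BGR2HSV))
pts=[]
for u in range(310,326):
    col=V[:,u-300].astype(float)[5:16]; r=np.argmax(col); 
    w=np.clip(col[max(r-2,0):r+3]-75,0,None);pts.append((u,222+5+max(r-2,0)+(w*np.arange(len(w))).sum()/w.sum()))
w=ray("side",pts,.078);print(np.polyfit(w[:,0],w[:,1],1),np.degrees(np.arctan(np.polyfit(w[:,0],w[:,1],1)[0])),w[:,1].mean())
```

```text
top 84 [523.2 334.4] 7.0 39.89951795029799 41.49973531891546
top 90 [523.1 334.4] 8.0 39.06037842302427 40.57815317638953
top 95 [522.9 334.6] 8.0 37.77061129249749 39.51623724014559
top 100 [522.8 334.7] 10.0 36.635947852860646 38.666873327809306
side 84 [531.3 325.2] 12.0 60.102726744239874 63.141998633443535
side 90 [531.2 324.4] 12.0 58.338554700320934 61.852305654424384
side 95 [528.4 332.8] 17.0 42.785930336963666 44.536987910507264
side 100 [528.3 332.8] 12.0 41.33178937099498 43.72159204994597
[0.06038495 0.09444754] 3.455606951964542 0.12738458829592586
```

```bash
cat >> h.py <<'E'
PARTS=dict(hex=(.5245,.3340,8.,.024),fl=(.535,.265,3.5,.028),pipe=(.5365,.1855,3.5,.024),sq=(.5425,.109,3.5,.024))
POCK=dict(hex=-.111,fl=-.037,pipe=.037,sq=.111)
RC=np.array([.4695,-.1935]);RY=np.radians(6.0)
def rot(d):
    c,s=np.cos(np.radians(d)),np.sin(np.radians(d));return np.array([[s,0,c],[-c,0,s],[0,-1,0.]])
def pocket(k): return RC+POCK[k]*np.array([-np.sin(RY),np.cos(RY)])
FL=180
def pick(k):
    x,y,a,o=PARTS[k];R=rot(a+FL)
    ctrl.goto([x,y,.20],R);ctrl.command_gripper(1.)
    hit=ctrl.line_to([x,y,.014+o],feed=.15,stop_force=8)
    print(k,"descend hit",hit,ctrl.read_ee_pos().round(4),"t",round(ctrl.read_t(),2))
    if hit: return False
    ctrl.command_gripper(0.);print("width mm",ctrl.read_gripper_width()*85)
    ctrl.line_to([x,y,.20],feed=.12);print("lifted width",ctrl.read_gripper_width()*85,"F",ctrl.read_force().round(2),"t",round(ctrl.read_t(),2))
    return True
def place(k):
    o=PARTS[k][3];p=pocket(k);R=rot(6.+FL)
    ctrl.goto([*p,.20],R);print("w",ctrl.read_gripper_width()*85)
    h1=ctrl.line_to([*p,.005+o+.012],feed=.12,stop_force=12)
    h2=ctrl.line_to([*p,.005+o-.004],feed=.025,stop_force=4)
    print("touch",h1,h2,ctrl.read_ee_pos().round(4),"want z",.005+o,"t",round(ctrl.read_t(),2))
def release(k):
    p=ctrl.read_ee_pos();ctrl.command_gripper(.8);ctrl.dwell(.2)
    ctrl.line_to([p[0],p[1],.20],feed=.15);print("t",round(ctrl.read_t(),2))
def snap(name):
    for n in("top","side"): cv2.imwrite(f"pics/{name}_{n}.png",ctrl.grab_frame(n)[:,:,::-1])
E
python3 - <<'E'
import h
from h import *
for f in(0,180):
    for k in PARTS:
        x,y,a,o=PARTS[k]
        for z in(.2,.014+o):
            j=ctrl.ik([x,y,z],rot(a+f));print(f,k,z,None if j is None else np.round(j,0))
        p=pocket(k);j=ctrl.ik([*p,.03],rot(6+f));print("  pocket",p.round(3),None if j is None else np.round(j,0))
E
```

```text
0 hex 0.2 [  6.  32. -57.  95.  28.  69. -49.]
0 hex 0.038 [  5.  46. -55. 101.  44.  58. -60.]
  pocket [ 0.481 -0.304] [ 41.  29. -16. 110.  11.  43.  25.]
0 fl 0.2 [ 15.  29. -58.  99.  27.  67. -47.]
0 fl 0.042 [ 10.  41. -52. 104.  39.  54. -56.]
  pocket [ 0.473 -0.23 ] [ 39.  26. -20. 115.  13.  41.  16.]
0 pipe 0.2 [ 17.  22. -48. 103.  18.  63. -34.]
0 pipe 0.038 [ 10.  34. -41. 109.  30.  48. -43.]
  pocket [ 0.466 -0.157] [ 34.  24. -23. 120.  14.  39.   8.]
0 sq 0.2 [ 18.  17. -39. 105.  12.  61. -22.]
0 sq 0.038 [ 12.  30. -33. 111.  23.  45. -30.]
  pocket [ 0.458 -0.083] [ 28.  22. -25. 123.  15.  38.  -1.]
180 hex 0.2 [ 14.  41. -71.  95.  40.  74. 123.]
180 hex 0.038 [ 13.  59. -72. 100.  60.  69. 112.]
  pocket [ 0.481 -0.304] [  18.   29.   12.  111.   -8.   41. -139.]
180 fl 0.2 [ 22.  37. -71.  98.  37.  72. 126.]
180 fl 0.042 [ 21.  56. -72. 104.  58.  67. 113.]
  pocket [ 0.473 -0.23 ] [  14.   25.    8.  117.   -6.   39. -148.]
180 pipe 0.2 [ 32.  33. -71. 102.  33.  69. 134.]
180 pipe 0.038 [ 30.  54. -72. 108.  58.  65. 119.]
  pocket [ 0.466 -0.157] [  10.   22.    4.  121.   -2.   37. -158.]
180 sq 0.2 [ 41.  31. -71. 104.  31.  68. 143.]
180 sq 0.038 [ 39.  52. -72. 110.  57.  64. 126.]
  pocket [ 0.458 -0.083] [ -55.   56.   78.  127.  -67.   62. -112.]
```

```bash
sed -i 's/^FL=180/FL=0/' h.py
python3 - <<'E'
from h import *
if pick("sq"): snap("p1")
E
python3 -c "
import cv2,numpy as np
s=cv2.imread('pics/p1_side.png')[150:380,200:420];cv2.imwrite('pics/p1c.png',cv2.resize(s,None,fx=2.5,fy=2.5))"
```

```text
sq descend hit False [0.5436 0.1093 0.039 ] t 4.15
width mm 39.062921387766494
lifted width 39.20217038099449 F [ 0.23  0.14 -1.51] t 6.13
```

View pics/p1c.png

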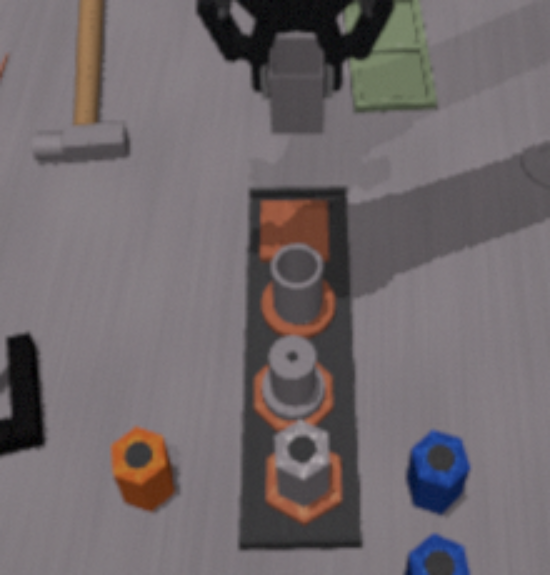

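The square tube is held upright and the other parts are undisturbed. Next I place it.

```bash
python3 - <<'E'
from h import *
place("sq");print(ctrl.read_force())
release("sq");snap("p2")
E
python3 -c "
import cv2,numpy as np
t=cv2.imread('pics/p2_top.png')[150:260,320:480];s=cv2.imread('pics/p2_side.png')[80:220,300:420]
a=cv2.resize(t,None,fx=3,fy=3);b=cv2.resize(s,None,fx=2.35,fy=2.357)[:330];cv2.imwrite('pics/p2c.png',np.hstack([a,b[:330]]))"
```

```text
w 39.16412583719276
touch False True [ 0.458  -0.0833  0.03  ] want z 0.029 t 9.05
[-0.6458697   0.13191777  4.69445686]
t 10.93
```

View pics/p2c.png

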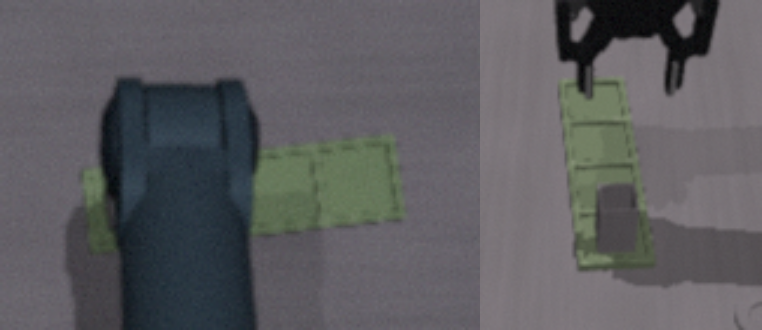

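The tube stands in the leftmost pocket, and contact came at floor height. Next is the pipe, with another look at the tube once the arm is out of the way.

```bash
python3 - <<'E'
from h import *
if pick("pipe"): snap("p3")
E
python3 -c "
import cv2,numpy as np
t=cv2.imread('pics/p3_top.png')[150:260,320:480];s=cv2.imread('pics/p3_side.png')[90:300,290:420]
a=cv2.resize(t,None,fx=3,fy=3);b=cv2.resize(s,None,fx=2.5,fy=2.5);b=b[:525];a=np.vstack([a,np.zeros((195,480,3),np.uint8)]);cv2.imwrite('pics/p3c.png',np.hstack([a,b]))"
```

```text
pipe descend hit False [0.5374 0.1861 0.0391] t 13.67
width mm 40.62054253961577
lifted width 40.94426641495194 F [-0.09 -0.37 -2.26] t 15.65
```

View pics/p3c.png

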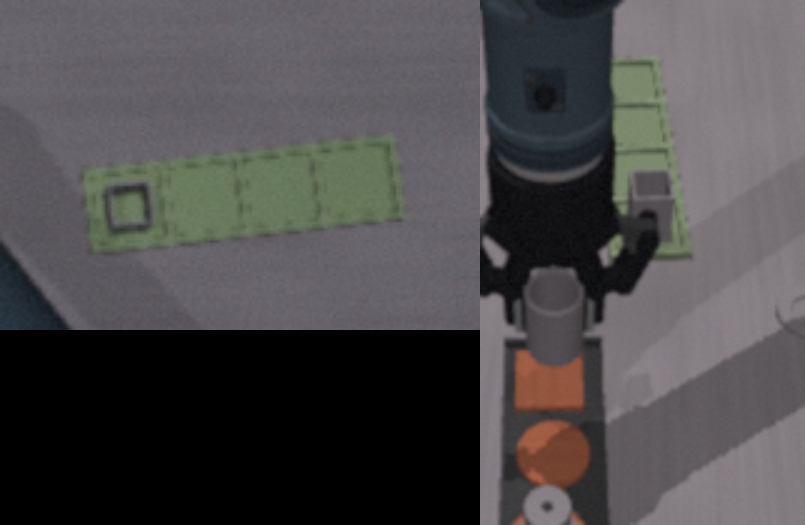

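The top view shows the tube centred in the left pocket at about (362,219) in the frame. The pipe is held upright above the tray. I'll place it and go on to the flanged pin.

```bash
python3 - <<'E'
from h import *
place("pipe");release("pipe")
if pick("fl"): snap("p4")
E
python3 -c "
import cv2,numpy as np
t=cv2.imread('pics/p4_top.png')[150:260,320:480];s=cv2.imread('pics/p4_side.png')[90:300,290:420]
a=cv2.resize(t,None,fx=3,fy=3);b=cv2.resize(s,None,fx=2.5,fy=2.5);b=b[:525];a=np.vstack([a,np.zeros((195,480,3),np.uint8)]);cv2.imwrite('pics/p4c.png',np.hstack([a,b]))"
```

```text
w 40.75320070032807
touch False True [ 0.4658 -0.1569  0.0302] want z 0.029 t 19.02
t 20.9
fl descend hit False [0.5358 0.2658 0.0432] t 23.99
width mm 34.60425214980662
lifted width 34.49432878311518 F [ 0.52 -0.25 -4.61] t 25.98
```

View pics/p4c.png

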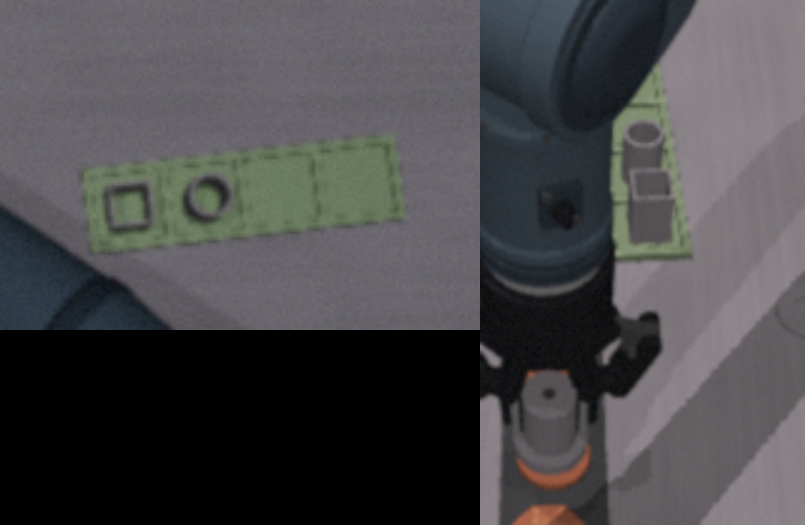

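Two parts are standing in their pockets and the flanged pin is held upright. I'll place it.

```bash
python3 - <<'E'
from h import *
place("fl");release("fl")
if pick("hex"): snap("p5")
E
python3 -c "
import cv2,numpy as np
t=cv2.imread('pics/p5_top.png')[150:260,320:480];s=cv2.imread('pics/p5_side.png')[90:300,290:420]
a=cv2.resize(t,None,fx=3,fy=3);b=cv2.resize(s,None,fx=2.5,fy=2.5);b=b[:525];a=np.vstack([a,np.zeros((195,480,3),np.uint8)]);cv2.imwrite('pics/p5c.png',np.hstack([a,b]))"
```

```text
w 34.66116706008635
touch False True [ 0.4735 -0.2306  0.0342] want z 0.033 t 29.82
t 31.71
hex descend hit False [0.5253 0.3349 0.0393] t 35.3
width mm 37.36822991541893
lifted width 37.14853014652568 F [ 0.01 -1.06 -6.05] t 37.3
```

View pics/p5c.png

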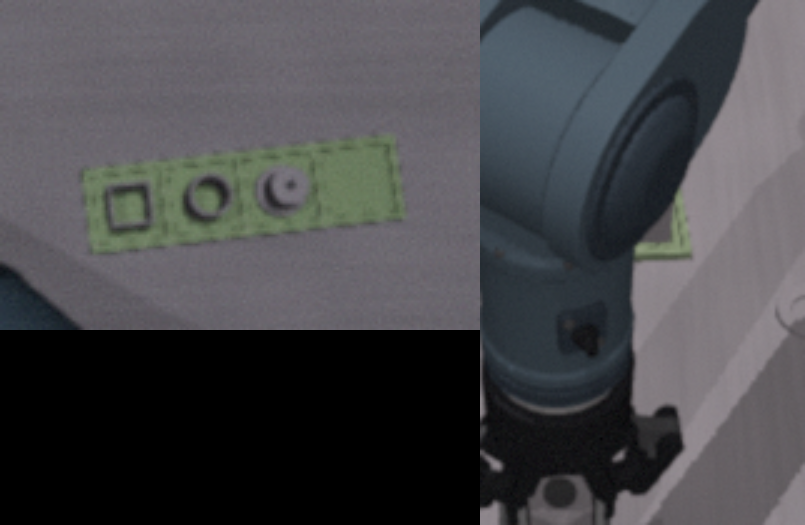

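View pics/p5_side.png

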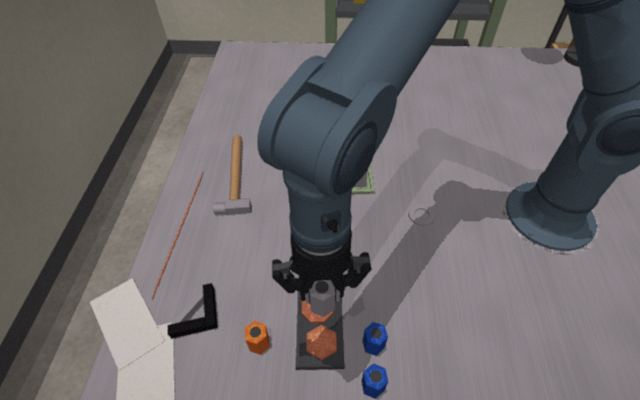

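The hex is held, the look-alikes haven't moved, and the three placed parts are standing. I'll place the last one and check from clear.

```bash
python3 - <<'E'
from h import *
place("hex");release("hex")
ctrl.goto([.45,.25,.30],rot(0));print(ctrl.read_t());snap("p6")
E
python3 -c "
import cv2,numpy as np
t=cv2.imread('pics/p6_top.png')[150:260,320:480];s=cv2.imread('pics/p6_side.png')[90:220,290:420]
a=cv2.resize(t,None,fx=3,fy=3);b=cv2.resize(s,(330,330));cv2.imwrite('pics/p6c.png',np.hstack([a,b]))"
```

```text
w 37.248351528733835
touch False True [ 0.4812 -0.3041  0.0301] want z 0.029 t 41.64
t 43.55
45.5833
```

View pics/p6c.png

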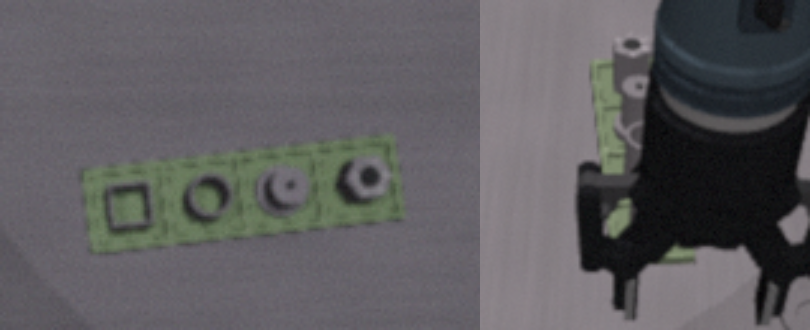

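Run:
```python
from h import *
for k,uv,h in(("sq",(128,207),.064),("pipe",(208,196),.062),("fl",(291,186),.062),("hex",(369,177),.058)):
    w=ray("top",np.array(uv)/3+[319.7,149.7],h+.005)[0][:2]; print(k,((w-pocket(k))*1000).round(1))
ctrl.finish_job()
```

```text
sq [-7.9  2.9]
pipe [-5.9  2.2]
fl [-5.1 -1.1]
hex [-4.8 -0.6]
the job is handed in; nothing more can be done
```

All four parts are in the rack in reverse order and handed in at about 46 s of the 104 s allowed. From the left, the pockets hold the square tube, round pipe, flanged pin and hexagonal bar. The tray order from the left was hexagonal bar, flanged pin, pipe, square tube. The blue and orange look-alikes were not touched.

**Checks that agreed:**
- Jaw openings in the grip were within about 1–1.5 mm of the part sizes.
- Each part touched down about 1 mm from the expected pocket-floor height.
- The last top picture shows all four upright, each in its own pocket.

**Checks that disagreed or fell short:**
- **Position along x:** My last top-camera measurement put the parts 5–8 mm nearer the robot than the pocket centres I used. The two cameras differ by about 5 mm in x, which accounts for most of it. In the picture, the parts are inside the pocket walls.
- **Side view:** The arm partly blocked the last side picture, so it shows only some of the parts.

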